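# Lock the night lantern into its slotted dock

## Robot

A 6-joint arm with a two-finger parallel gripper is mounted at the origin on the work surface. World frame = base frame: x ahead of the robot, y to its left, z up, the work surface at z = 0. Lengths are in mm, angles in rad, forces in N, time in s.
With the tool pointing down it reaches from about 400 to 925 mm from the base axis. Payload 3.4 kg.
Tool frame: the origin (TCP) lies between the finger pads; the fingertips stand 14 mm ahead of it and the grasp point (between the pads) lies 5 mm behind it; z points along the fingers, y is the line along which they close (so a half turn about z gives the same grasp; the last joint's range is limited). The gripper opens to 85 mm and grips with 20 to 120 N. Pads are 22 mm wide; open, the fingers measure 114 mm over their backs; the gripper's body (76 mm by 85 mm) begins 54 mm behind the grasp point. The pads swing forward as they close: fully open they stand 13 mm farther back than shut.
Start: joints at [-1.3, 0.307, 1.506, -0, 1.328, -0.073], TCP at [193.79, -541.366, 245.305] pointing down, gripper open.
Joint ranges: [-3.12, 3.12], [-1.05, 2.28], [0.14, 2.33], [-1.42, 4.57], [0.1, 2.73], [-2.68, 2.68]. Speed limits (rad/s): [2.57, 2.57, 3.14, 3.14, 3.14, 3.14].

## Interface

Orientations are given as a rotation vector (axis times angle).
In Python, from cell import status, snapshot, hand_in gives the robot as it stands.
- The arm moves only by the tool jog_arm, never from a script. Its arguments are lists of equal length, an entry for each row: "linear": the shift along the world's x, y, z normalised to -1 to 1, where 1 is 200 mm, a list of three; "roll": the turn about the world's z normalised to -1 to 1, where 1 is 180 degrees; "grip": the gripper's target within -1 to 1 (fully open at 1, half-way at 0, shut at -1). A call has 1 to 12 rows; each row shifts and turns the commanded pose from where the row before left it; what a row does not reach is not made up. A row lasts 1/8 s, in which the tool goes at most 62.5 mm and 10.7 degrees, less where a joint would pass 70% of its speed; a pose out of reach is approached as far as the arm can. A call with a number of a shift or a turn outside -1 to 1 is refused whole. A call with a gripper value outside its range is refused whole. The fingers move at their own pace and stop on an object; the grip force is fixed at half the most. Time passes only in rows, so rows that do not move let the fingers close. It gives the time, the measured TCP pose, the force, the opening and the grip force at its end, in the units of the state.
- status.observe(): the state, without advancing time (a new reading comes with each control period).
- snapshot(name): name is "scene" or "side" or "wrist"; returns a dict with "color" (384x512x3 uint8, blue, green, red), "fx", "fy", "cx", "cy" (pixels), "eye" and "orientation" of the camera in the world. Camera axes: x right, y down, z forward; pixel columns grow to the right and rows downward; lengths in mm; the calibration is good to about 2 mm. A picture is of the moment at which its call begins. There is no depth.
- hand_in(): hands the job in; it is judged then, once.
The state is a dict: "clock": time; "joint_positions": joint angles; "qd": joint speeds; "tau": joint torques, N m; "position": TCP position; "eef_rot": TCP orientation; "contact_force": force on the tool from outside, world axes, zero at the start; "ft_torque": the same for the moment, N m; "grip_width": opening from 0.0 (shut) to 1.0 (fully open); "grasp_force": force on a finger pad.
Only numpy, scipy, OpenCV 4.12 (cv2) and the standard library are available. Lean on these libraries where they do the work, as an engineer would, in place of code of your own. Each camera call takes 0.05 s, during which the arm holds its last target. There are 200 camera calls.

## Task

Fix the green lantern to the slotted steel dock so that it cannot be knocked off in the night: lift it out of its grey cradle, feel its T-foot down through the slot in the dock's plate, then press it down against the sprung ring, give it a quarter turn either way and let it rise, so that the foot locks in the notch under the plate, and let go. Be gentle and slow in contact: never press or knock the lantern against the dock with 40 N or more, never tip it over, and leave the jar, the spoon, the comb and the blue box where they are.

Things in the scene. Friction and masses are not known exactly. Their poses are not given: they have to be found in the camera images.
- lantern_grip (a point): Centre of the straight top bar of the green lantern's handle; the lantern is loose, about 0.2 kg, 66 mm across. The bar is 52 long (along this point's x), 14 thick (y), 18 high; z is up. The cap's top is 25 mm below this point, the flat underside of the base 91 mm below.
- lantern: The lantern; origin at the centre of the base's flat underside, axes as lantern_grip. Under it, on the axis, is the steel T-foot: a stem 8 mm thick, and at its end a crossbar 36 long (x, parallel to the handle bar), 8 wide, 8 high, its top 14 and its bottom 22 mm below the origin.
- cradle: Grey plastic ring, 72 mm outside, 52 mm inside, 26 mm high, fixed on the shelf; origin at the centre of its underside. The lantern waits in it, its base on the rim and its T-foot hanging inside; a straight lift of 30 mm frees it.
- dock: Fixed steel channel on the shelf, 146 x 126 mm; origin at the centre of its underside, on the shelf board; z up. It carries the slotted plate and the sprung ring. The locked lantern has its handle bar along the dock's y, lantern_grip 145 mm above the origin and centred in x to within 3 mm (the lips of the notch leave 3.5 mm on each side).
- dock_plate (a point): Middle of the dock, at the level of the top face of its 5 mm plate (45 mm over the dock's origin), axes as the dock. The slot is 40 long (x), 11 wide (y): the foot has 1.5 mm to spare each side. The plate is clamped immovably, differently each time: the slot's middle is at x = 0, y anywhere from -7 to 7 mm, not told by these poses. A missed foot stops on the plate, lantern_grip 113 mm above this point.
- dock_ring (a point): Middle of the dock at the level of the top of the black sprung ring, 66 mm outside, 52 inside, round the slot and shifted with it; it stands 13 mm above the plate and sinks up to 11.5 mm under the lantern's base, pushing back 1.4 N per mm. A foot in the slot lets the base meet it, lantern_grip then 91 mm above this point.
- dock_notch (a point): Middle of the dock at the plate's underside, 40 mm over the dock's origin. Lips 3 mm deep flank the place of the crossbar after a quarter turn (along y). To pass them, turn with the base pressed down until lantern_grip is 98 to 101 mm above this point (about 11 to 15 N); released after the turn, the ring lifts the foot between the lips, lantern_grip 105 mm above this point.
- jar: Glass jar with a steel lid, 68 mm across, 100 mm high, standing at the back of the shelf; origin at the centre of its underside. Leave alone.
- spoon: Stainless steel spoon, 170 mm long along its x, lying near one end of the shelf. Leave alone.
- comb: White hair comb, 150 x 30 x 5 mm, long along its x, lying near the other end of the shelf; origin at its middle. Leave alone.
- box: Blue plastic box with a swing door in front (kept shut), 100 x 130 x 100 mm, at the back of the shelf near one end; origin at the centre of its underside. Leave alone.
- shelf: White steel bracket shelf, 360 x 760 mm, fixed; origin at table level under its centre, board top 60 mm above the origin. All other things stand on it.
Not all that is in view belongs to the job. Of the things like the lantern, leave any that is orange; of the rest the larger one is meant.

How it is judged:
By the outcome, as a careful person would: the job done as asked, in the order asked, and still so for the second after the job is handed in, with the robot touching nothing.
It also fails if it takes over 64 s, if anything falls off the work surface, if the arm or the gripper's body presses on something with over 40 N, if the wrist force passes 120 N, or if a joint passes its speed limit or range.

## Working session

There is one attempt and no reset: what is moved stays moved. The work goes in short steps, Python scripts to look and compute and a tool call to move; the robot and the scene stay as the last step left them, time stands still between calls to the robot, and variables do not carry over. Pictures are saved under pics/ and viewed, at most 10 in all, crops included, and the job is handed in when it is done.

Besides the shell and the picture viewer there is one more tool, called after "Call:" as a command line: name --pt "numbers of a row" for each row, then --argument value for the rest. jog_arm: Moves the arm, as the interface text tells. Scaled input: -1 to 1 covers 200 mm each way for a shift and 180 degrees each way for a turn. Its arguments: {"type":"object","properties":{"linear":{"type":"array"},"roll":{"type":"array"},"grip":{"type":"array"}},"required":["linear","roll","grip"]}

```bash
ls; mkdir -p pics
python3 - <<'E'
from cell import status, snapshot
import cv2,numpy as np,pickle
print(status.observe())
ims=[]
for n in("scene","side"):
    s=snapshot(n);pickle.dump(s,open(f"pics/{n}0.pkl","wb"))
    print(n,s["fx"],s["cx"],s["cy"],s["eye"],s["orientation"]);ims.append(s["color"])
    cv2.imwrite(f"pics/{n}0.png",cv2.resize(s["color"],(800,600)))
E
```

```text
pics
{'clock': 0.0, 'joint_positions': array([-1.30052150e+00,  3.07581094e-01,  1.50766074e+00, -7.46912046e-06,
        1.32835794e+00, -7.35044645e-02]), 'qd': array([ 0.00063637, -0.00031479,  0.00038174, -0.0001005 , -0.00022167,
       -0.0010386 ]), 'tau': array([-1.27055813e-03, -4.57558322e+01, -2.51921296e+01, -3.00454612e-04,
        1.31792531e-02,  9.39759630e-07]), 'position': array([ 193.60111983, -540.73977928,  244.38111706]), 'eef_rot': array([-3.09332821e+00, -5.37013243e-01,  3.20813513e-04]), 'contact_force': array([0.49314318, 0.68415792, 0.0125445 ]), 'ft_torque': array([0.02654705, 0.02073032, 0.04940178]), 'grasp_force': 0.0, 'grip_width': 0.9988203401852458}
scene 347.51146151503593 252.67662218177696 193.04242204803992 [973.61646741 444.62709369 660.59941885] [-0.9373148  -2.44417733  1.09494676]
side 346.7319333109028 261.29699560534834 190.2235160149848 [131.15839428 450.71721406 879.54001899] [-0.99245023  2.56629886 -0.88605759]
```

View pics/scene0.png

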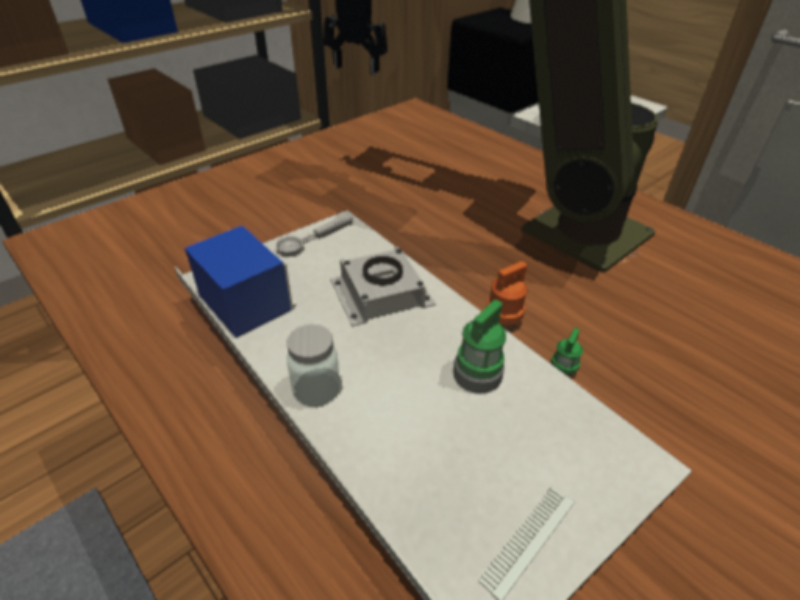

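View pics/side0.png

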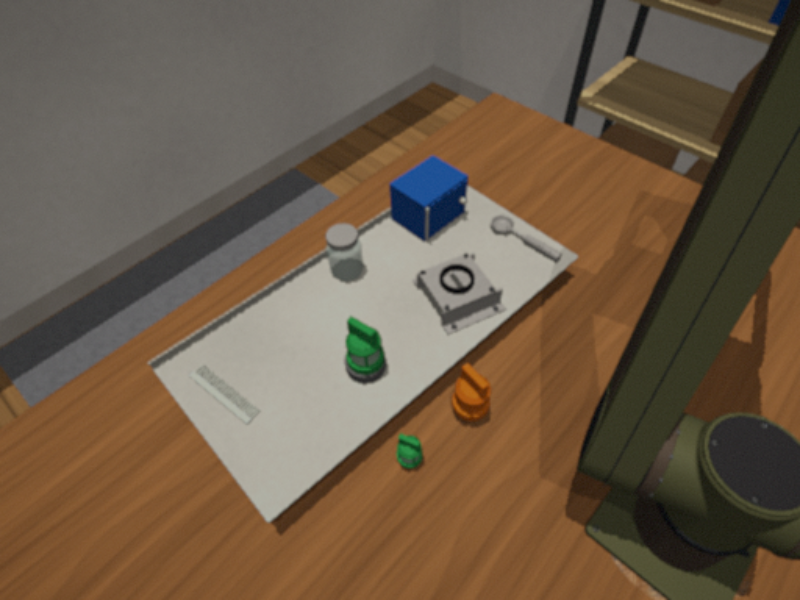

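The scene view shows three lantern-like things: the large green one (scene 483,345; side 365,350), a small green one (568,355; 409,452) and an orange one (508,295; 470,393). I choose the large green one. The dock ring is at scene 382,269 and side 457,278.

```bash
cat > h.py <<'E'
import numpy as np,cv2,pickle
from scipy.spatial.transform import Rotation as R
def ray(s,u,v):
    d=R.from_rotvec(s["orientation"]).apply([(u-s["cx"])/s["fx"],(v-s["cy"])/s["fy"],1]);return np.array(s["eye"]),d/np.linalg.norm(d)
def plane(s,u,v,z):
    e,d=ray(s,u,v);return e+d*(z-e[2])/d[2]
def tri(a,b):
    (e,d),(f,g)=a,b
    t=np.linalg.lstsq(np.c_[d,-g],f-e,rcond=None)[0];p,q=e+d*t[0],f+g*t[1]
    return (p+q)/2,np.linalg.norm(p-q)
E
python3 - <<'E'
from h import *
S=pickle.load(open("pics/scene0.pkl","rb"));D=pickle.load(open("pics/side0.pkl","rb"));k=.64
def T(n,a,b): print(n,*[np.round(x,1) for x in tri(ray(S,a[0]*k,a[1]*k),ray(D,b[0]*k,b[1]*k))])
T("ring",(382,269),(457,278))
for n,s,c in(("sc",S,(382,269)),("sd",D,(457,278))): print(n,plane(s,c[0]*k,c[1]*k,118))
T("bar",(486,320),(363,333))
for i,s,c in (("sc",S,(475,325,500,308)),("sd",D,(349,322,379,340))):
    print(i,plane(s,c[0]*k,c[1]*k,180),plane(s,c[2]*k,c[3]*k,180))
# big green contour boxes
crops=[]
for n,s,c in(("sc",S,(483,345)),("sd",D,(365,350)),("sc",S,(382,285)),("sd",D,(460,290))):
    x,y=int(c[0]*k),int(c[1]*k);im=s["color"][y-38:y+38,x-50:x+50];crops.append(cv2.resize(im,(400,300),interpolation=cv2.INTER_CUBIC));print(x-50,y-38)
cv2.imwrite("pics/crop1.png",np.vstack([np.hstack(crops[:2]),np.hstack(crops[2:])]))
E
```

```text
ring [514.4 -85.9 110.2] 0.2
sc [520.85189953 -78.56721176 118.        ]
sd [510.46249874 -80.33800005 118.        ]
bar [527.1 140.5 162.8] 1.7
sc [559.9018511  146.79912176 180.        ] [510.83637272 147.24713505 180.        ]
sd [549.03687223 148.82849213 180.        ] [489.37492828 141.3851672  180.        ]
259 182
183 186
194 144
244 147
```

View pics/crop1.png

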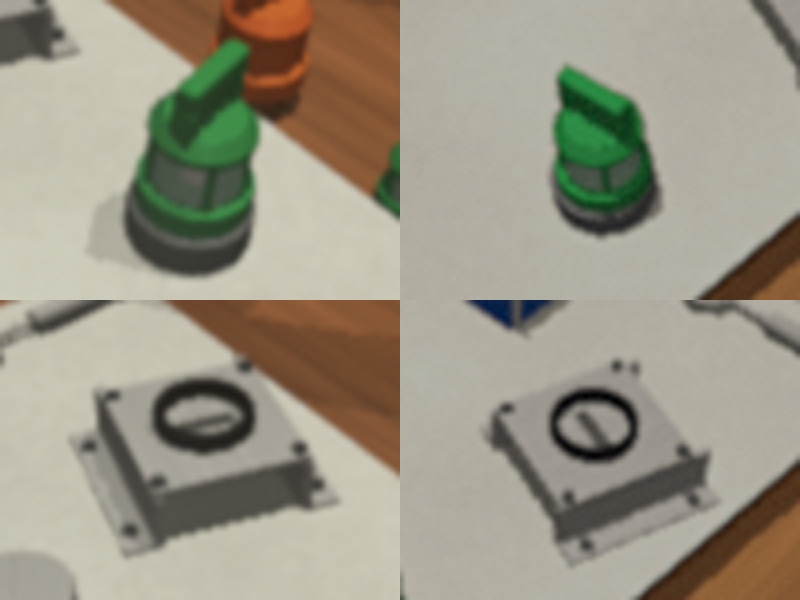

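The crop confirms the choice: the large green lantern stands in its grey cradle with its bar close to world x. The dock's slot shows inside the black ring. I'm moving above the dock for a wrist look.

Call:
jog_arm --pt "0.1 0.15 0.1" --pt "0.135 0.19 0.05" --pt "0.135 0.19 0.05" --pt "0.135 0.19 0.05" --pt "0.135 0.19 0.03" --pt "0.135 0.19 0" --pt "0.135 0.19 0" --pt "0.135 0.19 0" --pt "0.135 0.19 0" --pt "0.135 0.19 0" --pt "0.135 0.19 0" --pt "0.135 0.19 0" --roll '[-0.01, -0.01, -0.01, -0.01, -0.01, -0.01, -0.01, -0.01, -0.01, -0.01, -0.01, 0]' --grip '[1, 1, 1, 1, 1, 1, 1, 1, 1, 1, 1, 1]'

```text
clock: 1.6
position: [511.2, -91.9, 301.0]
eef_rot: [-3.142, 0.003, 0.001]
contact_force: [-0.6, 0.2, -0.0]
grip_width: 0.999
grasp_force: 0.0
```

Call:
jog_arm --pt "0 0 0" --pt "0 0 0" --pt "0 0 0" --roll '[0, 0, 0]' --grip '[1, 1, 1]'

```text
clock: 1.98
position: [510.0, -94.2, 301.1]
eef_rot: [3.141, -0.005, -0.001]
contact_force: [0.2, -0.2, 0.9]
grip_width: 0.998
grasp_force: 0.0
```

Run:
```python
from cell import status, snapshot
from h import *
s=snapshot("wrist");pickle.dump(s,open("pics/w1.pkl","wb"));cv2.imwrite("pics/w1.png",cv2.resize(s["color"],(800,600)))
o=status.observe();print(o["position"],o["eef_rot"],o["clock"],s["eye"],s["orientation"],s["fx"])
S=pickle.load(open("pics/scene0.pkl","rb"));D=pickle.load(open("pics/side0.pkl","rb"))
for n,s,a,b in(("sc",S,(259+178/4,182+118/4),(259+238/4,182+45/4)),("sd",D,(183+165/4,186+70/4),(183+233/4,186+108/4))):
    p,q=plane(s,*a,186),plane(s,*b,186);print(n,p,q,(p+q)/2,np.linalg.norm(p-q))
```

```text
[510.05195695 -94.34573319 301.25871521] [ 3.14134674e+00 -5.31365968e-03 -7.33690556e-04] 2.025 [593.9152263  -94.68996636 428.23931188] [ 2.04047854 -2.046507   -0.3395602 ] 307.28809777150155
sc [573.18574922 156.40671597 186.        ] [509.66141108 141.24157354 186.        ] [541.42358015 148.82414475 186.        ] 65.30944098124627
sd [549.53766113 144.48920624 186.        ] [498.07161479 136.59169788 186.        ] [523.80463796 140.54045206 186.        ] 52.06846035959903
```

View pics/w1.png

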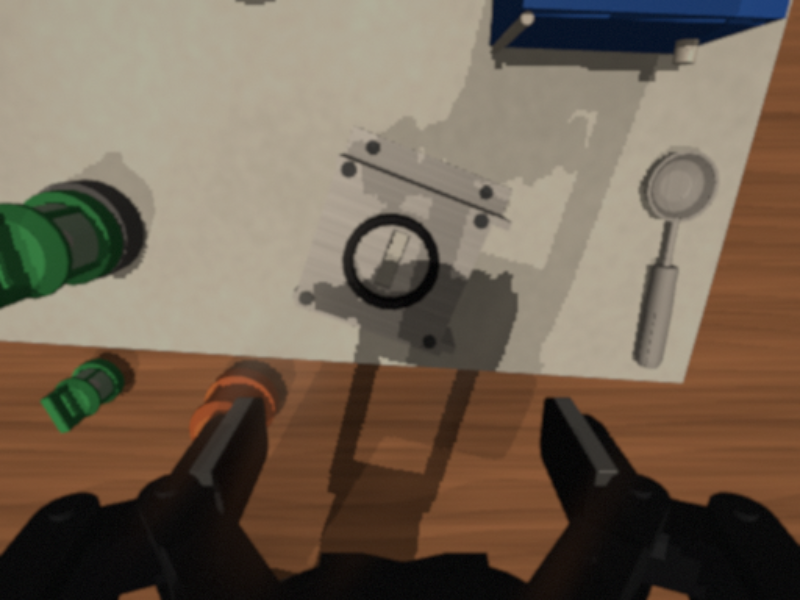

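The wrist view shows the ring at (391,261), the slot tilted inside it, the four plate bolts at (349,170), (481,222), (306,298) and (429,342), and the lantern at left.

Run:
```python
from h import *
s=pickle.load(open("pics/w1.pkl","rb"));k=.64
g=s["color"].max(2);m=(g<55).astype(np.uint8)
n,l,st,c=cv2.connectedComponentsWithStats(m)
i=l[int(261*k)-3:int(261*k)+3,int(346*k):int(352*k)].max();print(st[i])
cs=cv2.findContours((l==i).astype(np.uint8),cv2.RETR_CCOMP,cv2.CHAIN_APPROX_NONE)[0]
for q in cs:
    if len(q)>40:
        e=cv2.fitEllipse(q);print(e,plane(s,*e[0],118))
P=[plane(s,u*k,v*k,107)[:2] for u,v in((349,170),(481,222),(306,298),(429,342))]
a,b,d,f=P;print(np.array(P),np.mean(P,0))
for v in(a-d,b-f,b-a,f-d):print(np.linalg.norm(v),np.degrees(np.arctan2(v[1],v[0])))
p,q=plane(s,398*k,230*k,105),plane(s,384*k,290*k,105);print("slot",p,q,(p+q)/2)
cr=s["color"][130:205,205:305];cv2.imwrite("pics/w1c.png",cv2.resize(cr,(800,600),interpolation=cv2.INTER_CUBIC))
```

```text
[ 220  137   62   61 1226]
((250.4349365234375, 167.60279846191406), (59.66900634765625, 61.25033950805664), 136.71554565429688) [516.81717926 -86.63184077 118.        ]
((249.6070098876953, 165.64056396484375), (46.376041412353516, 49.378265380859375), 88.11320495605469) [518.90347667 -85.79819709 118.        ]
[[ 575.09286791  -59.68554447]
 [ 541.27672199 -146.60630078]
 [ 488.13658622  -25.96635324]
 [ 454.18869575 -113.10428724]] [514.67371797 -86.34062143]
93.26509948128911 -21.19488663893277
93.30974882844976 -21.04130434244741
93.26708745602613 -111.25830909936893
93.5172647688225 -111.28528965458904
slot [535.70790227 -91.06361643 105.        ] [493.2516181  -80.92344278 105.        ] [514.47976019 -85.9935296  105.        ]
```

View pics/w1c.png

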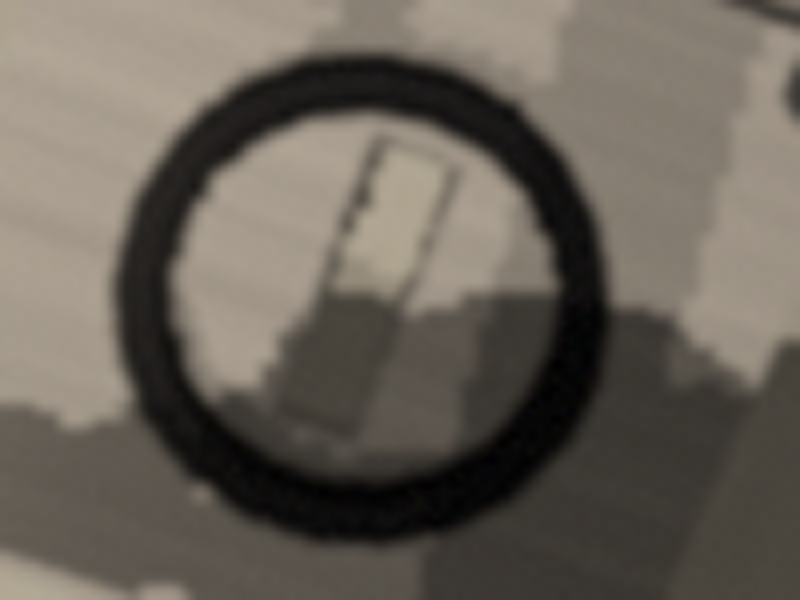

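Call:
jog_arm --pt "0 0.1 0.1" --pt "0 0.2 0.1" --pt "0 0.2 0.1" --pt "0.05 0.2 0.05" --pt "0 0.2 0" --pt "0 0.2 0" --pt "0 0.035 0" --pt "0 0 0" --pt "0 0 0" --roll '[0.01, 0.01, 0.01, 0.01, 0.01, 0, 0, 0, 0]' --grip '[1, 1, 1, 1, 1, 1, 1, 1, 1]'

```text
clock: 3.15
position: [520.8, 132.2, 371.3]
eef_rot: [3.132, 0.241, -0.0]
contact_force: [0.0, -0.8, -0.2]
grip_width: 0.999
grasp_force: 0.0
```

Run:
```python
from cell import status, snapshot
from h import *
s=pickle.load(open("pics/w1.pkl","rb"))
P=[plane(s,205+(u)/8,130+v/8,105)[:2] for u,v in((377,133),(457,168),(275,412),(355,440))]
a,b,c,d=P;print(np.round(P,1),np.mean(P,0))
for v in(a-c,b-d,a-b,c-d):print(np.linalg.norm(v),np.degrees(np.arctan2(v[1],v[0])))
s=snapshot("wrist");pickle.dump(s,open("pics/w2.pkl","wb"));cv2.imwrite("pics/w2.png",cv2.resize(s["color"],(800,600)))
o=status.observe();print(o["position"],o["eef_rot"],o["clock"],s["eye"],s["orientation"])
```

```text
[[536.3 -88.3]
 [531.6 -98.9]
 [498.  -74. ]
 [493.9 -84.9]] [514.96769935 -86.53291796]
40.93704436264957 -20.489975880998603
40.212113490934414 -20.345522706015174
11.561718152642488 66.06088808212313
11.642194591443474 69.65509523358463
[520.83782886 132.22564177 371.35679501] [ 3.13179968e+00  2.40802309e-01 -1.61767376e-05] 3.2 [603.64376427 144.73534839 498.47503141] [ 2.18370753 -1.87147912 -0.30947574]
```

View pics/w2.png

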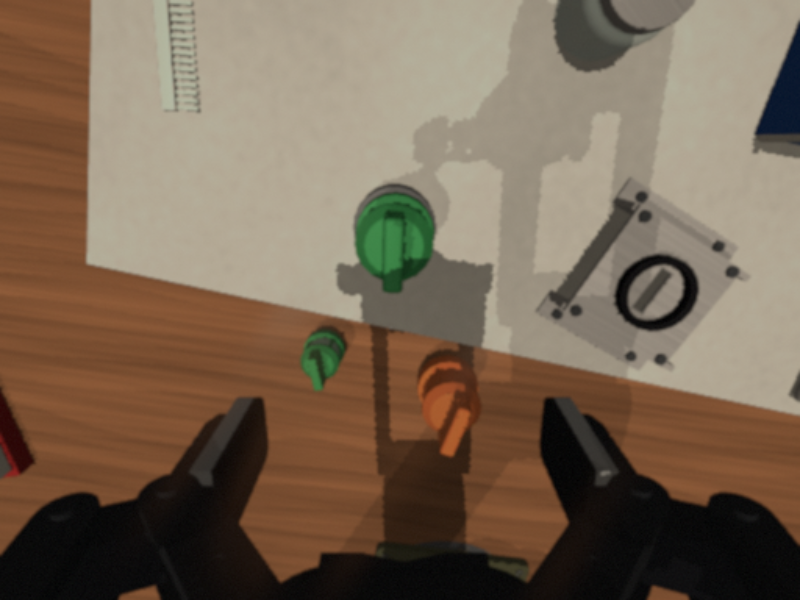

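The wrist view shows the lantern at (394,240), its bar top spanning about (394,212) to (392,278), well clear of the decoys below it.

Run:
```python
from h import *
s=pickle.load(open("pics/w2.pkl","rb"));k=.64
p,q=plane(s,394.5*k,212*k,186),plane(s,392.5*k,277*k,186);v=p-q
print(p,q,(p+q)/2,np.linalg.norm(v),np.degrees(np.arctan2(v[1],v[0])))
g=s["color"].max(2);m=(g<55).astype(np.uint8);n,l,st,c=cv2.connectedComponentsWithStats(m)
i=l[int(292*k),int(617*k):int(624*k)].max()
for w in cv2.findContours((l==i).astype(np.uint8),cv2.RETR_CCOMP,cv2.CHAIN_APPROX_NONE)[0]:
    if len(w)>40: e=cv2.fitEllipse(w);print(plane(s,*e[0],118),plane(s,*e[0],108))
cv2.imwrite("pics/w2c.png",cv2.resize(s["color"][112:202,192:312],(800,600),interpolation=cv2.INTER_CUBIC))
```

```text
[558.94688027 143.3257348  186.        ] [515.66775972 138.24050423 186.        ] [537.30731999 140.78311952 186.        ] 43.57684988226147 6.701439536076684
[517.29036889 -81.05984396 118.        ] [515.02074833 -86.99440401 108.        ]
[517.3941563 -80.4771126 118.       ] [515.12726358 -86.39635676 108.        ]
```

View pics/w2c.png

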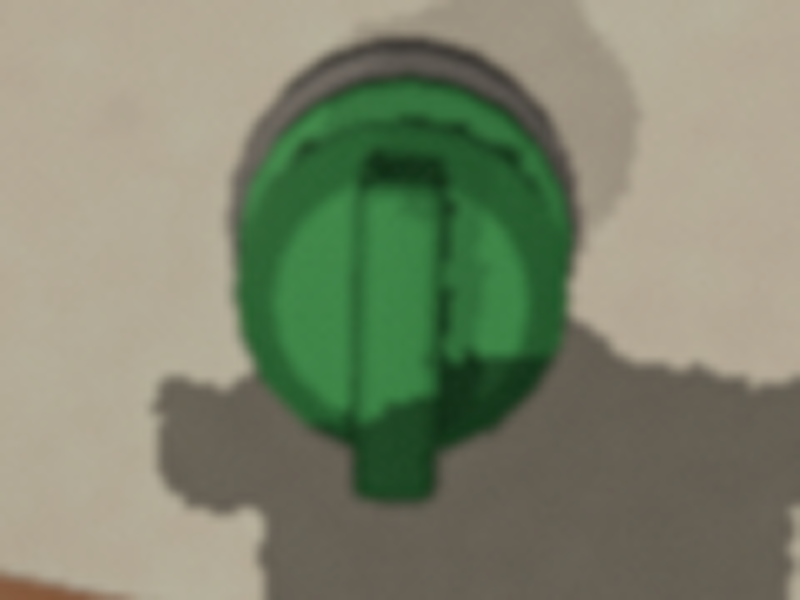

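```bash
cat >> h.py <<'E'
def multi(rs):
    A=sum(np.eye(3)-np.outer(d,d) for e,d in rs);b=sum((np.eye(3)-np.outer(d,d))@e for e,d in rs)
    p=np.linalg.solve(A,b);return p,[round(float(np.linalg.norm(np.cross(p-e,d))),1) for e,d in rs]
E
python3 - <<'E'
from h import *
W1,W2,S,D=[pickle.load(open(f"pics/{n}.pkl","rb")) for n in("w1","w2","scene0","side0")];k=.64
def ringc(s,x,y):
    g=s["color"].max(2);m=(g<60).astype(np.uint8);n,l,st,c=cv2.connectedComponentsWithStats(m)
    r=[]
    for q in cv2.findContours(m,cv2.RETR_CCOMP,cv2.CHAIN_APPROX_NONE)[0]:
        if len(q)>30:
            e=cv2.fitEllipse(q)
            if np.hypot(e[0][0]-x,e[0][1]-y)<6 and e[1][1]<80: r.append(e);print(e)
    return np.mean([e[0] for e in r],0)
R_=[ray(s,*ringc(s,a*k,b*k)) for s,a,b in((W1,391,261),(W2,656,292),(S,382,269),(D,457,278))]
print("ring",multi(R_),multi(R_[:2]),multi(R_[2:]))
# bar top-face ends (far +x, near -x)
for h,w,a,b in(("+x",(252.5,139.8),(259+178/4,182+118/4),(183+165/4,186+70/4)),("-x",(251.4,186.6),(259+241/4,182+45/4),(183+233/4,186+108/4))):
    r=[ray(W2,*w),ray(S,*a),ray(D,*b)];print(h,multi(r),plane(W2,*w,186))
E
```

```text
((248.87705993652344, 165.1919708251953), (45.346275329589844, 48.29384994506836), 64.43364715576172)
((419.67779541015625, 186.75790405273438), (45.58270263671875, 52.562740325927734), 67.34989166259766)
((419.2068176269531, 186.6722869873047), (32.5763053894043, 42.151832580566406), 47.4112663269043)
((244.49610900878906, 172.90382385253906), (16.474119186401367, 23.91351890563965), 88.98330688476562)
((244.52369689941406, 172.80947875976562), (11.767556190490723, 20.693588256835938), 91.61626434326172)
((291.9895324707031, 178.34738159179688), (17.236787796020508, 20.613117218017578), 97.26395416259766)
((291.9967956542969, 178.304443359375), (13.114052772521973, 19.59089469909668), 91.84367370605469)
ring (array([515.78562478, -85.08649162, 108.93763909]), [1.4, 1.0, 0.6, 0.7]) (array([516.7391616, -84.8441551, 110.9901159]), [0.9, 0.9]) (array([515.17369666, -84.81865923, 108.88952605]), [0.2, 0.2])
+x (array([555.75873937, 142.07869104, 170.24765755]), [3.4, 4.5, 4.6]) [554.8513336 142.6948438 186.       ]
-x (array([501.92939733, 135.84402683, 178.86623909]), [1.4, 1.9, 2.3]) [505.50812856 136.52483048 186.        ]
```

Run:
```python
from h import *
W1,W2,S,D=[pickle.load(open(f"pics/{n}.pkl","rb")) for n in("w1","w2","scene0","side0")];k=.64
T=lambda *a:[np.round(x,1) for x in multi([ray(s,u*k,v*k) for s,u,v in a])]
print("corner -x+y",T((S,690,470),(D,271,517)),T((S,690,470),(D,271,517),(W2,87,264)))
print("corner -x-y",T((S,350,212),(D,577,256),(W1,684,382)),T((S,350,212),(D,577,256)))
sc=lambda x,y:((194+x/4)/k,(144+y/4)/k); sd=lambda x,y:((244+x/4)/k,(147+y/4)/k)
B=[("+x+y",(157,182),(107-0,408-300),(349,170)),]
# plate bolts: scene crop (112,97)(157,182)(245,65)(299,148); side crop (505,409)...
for n,a,b,w in(("A",(157,482-300),(506-400,408-300),(349,170)),("B",(112,397-300),(617-400,366-300),(481,222)),("C",(299,448-300),(568-400,497-300),(306,298)),("D",(245,366-300),(683-400,452-300),(429,342))):
    print(n,T((S,*sc(*a)),(D,*sd(*b)),(W1,*w)))
for n,e in(("W1",W1),("W2",W2)):print(n,e["eye"])
```

```text
corner -x+y [array([450.7, 420. ,  58.5]), array([3.2, 3.2])] [array([450. , 420.2,  59.5]), array([3.2, 3.4, 1.4])]
corner -x-y [array([ 393.9, -332.3,   56.5]), array([5.8, 1.8, 4.6])] [array([ 393.9, -327.2,   58.3]), array([3.2, 3.2])]
A [array([575.1, -58.8, 104. ]), array([0.3, 0.6, 0.6])]
B [array([ 540.9, -146.8,  102.4]), array([1. , 0.8, 0.6])]
C [array([487.4, -25. , 104.3]), array([0.6, 0.5, 0.4])]
D [array([ 452.7, -112.9,  102.9]), array([0.5, 0.4, 0.5])]
W1 [593.9152263  -94.68996636 428.23931188]
W2 [603.64376427 144.73534839 498.47503141]
```

Call:
jog_arm --pt "0.02 0.02 -0.1" --pt "0.027 0.017 -0.2" --pt "0 0 -0.2" --pt "0 0 -0.2" --pt "0 0 -0.1" --pt "0 0 -0.1" --pt "0 0 -0.06" --pt "0 0 -0.035" --pt "0 0 0" --pt "0 0 0" --roll '[-0.008, 0, 0, 0, 0, 0, 0, 0, 0, 0]' --grip '[1, 1, 1, 1, 1, 1, 1, 1, 1, 1]'

```text
clock: 4.45
position: [530.8, 141.1, 173.1]
eef_rot: [-3.135, -0.204, -0.002]
contact_force: [0.6, 0.7, -0.0]
grip_width: 0.999
grasp_force: 0.0
```

Call:
jog_arm --pt "0 0 0" --pt "0 0 0" --pt "0 0 0" --pt "0 0 0" --pt "0 0 0" --pt "0 0 0" --pt "0 0 0" --pt "0 0 0" --roll '[0, 0, 0, 0, 0, 0, 0, 0]' --grip '[-1, -1, -1, -1, -1, -1, -1, -1]'

```text
clock: 5.45
position: [530.4, 141.0, 172.5]
eef_rot: [3.135, 0.204, 0.001]
contact_force: [0.6, -1.1, 2.3]
grip_width: 0.156
grasp_force: 59.0
```

Call:
jog_arm --pt "0 0 0.025" --pt "0 0 0.05" --pt "0 0 0.1" --pt "0 0 0.1" --pt "0 0 0.1" --pt "0 0 0.1" --pt "0 0 0.025" --pt "0 0 0" --pt "0 0 0" --roll '[0, 0, 0, 0, 0, 0, 0, 0, 0]' --grip '[-1, -1, -1, -1, -1, -1, -1, -1, -1]'

```text
clock: 6.58
position: [529.5, 140.9, 271.3]
eef_rot: [3.135, 0.204, -0.003]
contact_force: [-0.2, 0.0, -2.4]
grip_width: 0.156
grasp_force: 58.5
```

Call:
jog_arm --pt "0 -0.03 0" --pt "0 -0.08 0" --pt "-0.02 -0.13 0" --pt "-0.02 -0.15 0" --pt "-0.02 -0.15 0" --pt "-0.018 -0.15 0" --pt "0 -0.15 0" --pt "0 -0.13 0" --pt "0 -0.1 0" --pt "0 -0.06 0" --pt "0 0 0" --pt "0 0 0" --roll '[0, -0.01, -0.02, -0.02, -0.02, -0.02, -0.02, -0.02, -0.02, -0.007, 0, 0]' --grip '[-1, -1, -1, -1, -1, -1, -1, -1, -1, -1, -1, -1]'

```text
clock: 8.07
position: [514.4, -84.6, 272.2]
eef_rot: [-3.09, 0.566, 0.0]
contact_force: [0.1, 0.5, -2.3]
grip_width: 0.158
grasp_force: 58.6
```

Run:
```python
from cell import status, snapshot
from h import *
o=status.observe();print(o["position"],o["eef_rot"],o["clock"],o["contact_force"],o["joint_positions"])
im=[]
for n,z in(("scene",(382,200)),("side",(457,230))):
    s=snapshot(n);pickle.dump(s,open(f"pics/{n}1.pkl","wb"))
    x,y=int(z[0]*.64),int(z[1]*.64);print(n,x-50,y-75);im.append(cv2.resize(s["color"][y-75:y+75,x-50:x+50],(400,600),interpolation=cv2.INTER_CUBIC))
cv2.imwrite("pics/held.png",np.hstack(im))
```

```text
[514.42719507 -84.59884687 272.23986342] [-3.08961442e+00  5.66442692e-01  4.49445165e-04] 8.075 [ 0.08925048  0.54017251 -2.31507738] [-2.44346413e-01  2.11407482e-01  1.57256672e+00  4.73931318e-04
  1.35793445e+00  1.68899765e+00]
scene 194 53
side 242 72
```

View pics/held.png

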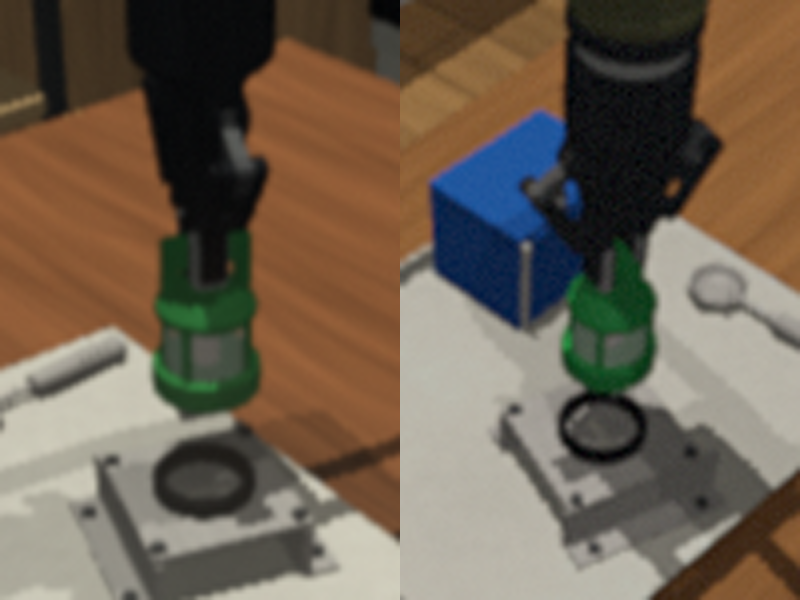

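Run:
```python
from h import *
from scipy.optimize import fsolve
S,D=[pickle.load(open(f"pics/{n}.pkl","rb")) for n in("scene1","side1")]
def proj(s,p):
    c=R.from_rotvec(s["orientation"]).inv().apply(np.array(p)-s["eye"]);return np.array([s["fx"]*c[0]/c[2]+s["cx"],s["fy"]*c[1]/c[2]+s["cy"]])
U=[];V=[]
for s,x0,y0,ra in((S,194,53,(350,405)),(D,242,72,(335,385))):
    h=cv2.cvtColor(s["color"],cv2.COLOR_BGR2HSV);m=cv2.inRange(h,(45,110,30),(80,255,255))
    sub=m[y0+ra[0]//4:y0+ra[1]//4,x0:x0+100]>0
    L=[np.where(r)[0][[0,-1]] for r in sub if r.any()];L=np.array(L);w=L[:,1]-L[:,0];b=L[w>=w.max()-1]
    U.append(x0+b.mean()+0);V.append(y0+ra[0]//4+np.mean(np.where(w>=w.max()-1)));print(L.min(),L.max(),U[-1],V[-1],w.max())
for z in(195,200):
    p=fsolve(lambda q:[proj(S,(q[0],q[1],z))[0]-U[0],proj(D,(q[0],q[1],z))[0]-U[1]],[515,-85]);print(z,p,proj(S,(*p,z)),proj(D,(*p,z)))
rc=(244.5,291.99)
for z in(113,116):
    p=fsolve(lambda q:[proj(S,(q[0],q[1],z))[0]-rc[0],proj(D,(q[0],q[1],z))[0]-rc[1]],[515,-85]);print("ring",z,p)
```

```text
39 64 245.08333333333334 143.5 25
41 62 293.5 158.0 21
195 [514.56562058 -82.7630624 ] [245.08333333 144.91645411] [293.5        158.23135108]
200 [514.7459324  -82.51451364] [245.08333333 143.22563201] [293.5        156.96580671]
ring 113 [515.48566006 -84.67587889]
ring 116 [515.58467239 -84.53181728]
```

Call:
jog_arm --pt "0.004 -0.0065 -0.05" --pt "0 0 -0.08" --pt "0 0 -0.06" --pt "0 0 -0.04" --pt "0 0 -0.02" --pt "0 0 -0.01" --pt "0 0 -0.01" --pt "0 0 0" --pt "0 0 0" --roll '[0, 0, 0, 0, 0, 0, 0, 0, 0]' --grip '[-1, -1, -1, -1, -1, -1, -1, -1, -1]'

```text
clock: 9.3
position: [515.5, -86.3, 218.6]
eef_rot: [3.09, -0.567, 0.001]
contact_force: [-0.2, 0.3, -2.1]
grip_width: 0.15
grasp_force: 58.6
```

Call:
jog_arm --pt "0 0 -0.005" --pt "0 0 -0.005" --pt "0 0 -0.005" --pt "0 0 -0.005" --pt "0 0 0" --pt "0 0 0" --roll '[0, 0, 0, 0, 0, 0]' --grip '[-1, -1, -1, -1, -1, -1]'

```text
clock: 10.05
position: [515.4, -86.3, 214.3]
eef_rot: [-3.09, 0.567, 0.0]
contact_force: [-0.4, -0.1, -2.3]
grip_width: 0.152
grasp_force: 58.6
```

Call:
jog_arm --pt "0 0 -0.005" --pt "0 0 0" --pt "0 0 -0.005" --pt "0 0 0" --pt "0 0 0" --roll '[0, 0, 0, 0, 0]' --grip '[-1, -1, -1, -1, -1]'

```text
clock: 10.68
position: [515.4, -86.2, 212.3]
eef_rot: [-3.09, 0.567, 0.0]
contact_force: [-0.1, 0.7, -1.5]
grip_width: 0.157
grasp_force: 58.6
```

Call:
jog_arm --pt "0 0 -0.005" --pt "0 0 0" --pt "0 0 0" --roll '[0, 0, 0]' --grip '[-1, -1, -1]'

```text
clock: 11.05
position: [515.4, -86.2, 211.3]
eef_rot: [-3.09, 0.567, 0.0]
contact_force: [0.6, 0.0, -2.0]
grip_width: 0.154
grasp_force: 58.6
```

Call:
jog_arm --pt "0 0 -0.005" --pt "0 0 0" --pt "0 0 0" --roll '[0, 0, 0]' --grip '[-1, -1, -1]'

```text
clock: 11.42
position: [515.4, -86.2, 210.3]
eef_rot: [-3.09, 0.567, -0.0]
contact_force: [-1.0, -0.5, -1.8]
grip_width: 0.152
grasp_force: 58.6
```

Call:
jog_arm --pt "0 0 -0.005" --pt "0 0 0" --pt "0 0 0" --roll '[0, 0, 0]' --grip '[-1, -1, -1]'

```text
clock: 11.8
position: [515.4, -86.3, 209.3]
eef_rot: [-3.09, 0.567, 0.0]
contact_force: [-1.1, 0.8, -2.1]
grip_width: 0.149
grasp_force: 58.6
```

No contact at 4 mm below plate level, so the foot is in the slot. Continuing down to the ring.

Call:
jog_arm --pt "0 0 -0.005" --pt "0 0 -0.005" --pt "0 0 -0.005" --pt "0 0 0" --pt "0 0 0" --roll '[0, 0, 0, 0, 0]' --grip '[-1, -1, -1, -1, -1]'

```text
clock: 12.42
position: [515.4, -86.3, 206.3]
eef_rot: [-3.09, 0.567, 0.0]
contact_force: [0.9, 0.2, -1.8]
grip_width: 0.148
grasp_force: 58.6
```

Call:
jog_arm --pt "0 0 -0.005" --pt "0 0 -0.005" --pt "0 0 -0.005" --pt "0 0 0" --pt "0 0 0" --roll '[0, 0, 0, 0, 0]' --grip '[-1, -1, -1, -1, -1]'

```text
clock: 13.05
position: [515.5, -86.3, 203.4]
eef_rot: [3.09, -0.567, 0.0]
contact_force: [0.1, -0.6, -0.6]
grip_width: 0.152
grasp_force: 58.8
```

Call:
jog_arm --pt "0 0 -0.005" --pt "0 0 -0.005" --pt "0 0 -0.005" --pt "0 0 -0.005" --pt "0 0 0" --pt "0 0 0" --roll '[0, 0, 0, 0, 0, 0]' --grip '[-1, -1, -1, -1, -1, -1]'

```text
clock: 13.8
position: [515.5, -86.3, 199.6]
eef_rot: [3.09, -0.567, 0.001]
contact_force: [-1.2, -0.1, 4.2]
grip_width: 0.157
grasp_force: 59.4
```

Call:
jog_arm --pt "0 0 -0.005" --pt "0 0 -0.005" --pt "0 0 -0.005" --pt "0 0 -0.005" --pt "0 0 -0.003" --pt "0 0 0" --pt "0 0 0" --roll '[0, 0, 0, 0, 0, 0, 0]' --grip '[-1, -1, -1, -1, -1, -1, -1]'

```text
clock: 14.68
position: [515.7, -86.3, 195.7]
eef_rot: [3.09, -0.567, 0.002]
contact_force: [-3.0, 0.2, 10.3]
grip_width: 0.153
grasp_force: 60.2
```

Call:
jog_arm --pt "0 0 -0.004" --pt "0 0 0" --pt "0 0 0" --pt "0 0 0" --pt "0 0 0" --pt "0 0 0" --roll '[0, 0, 0.01, 0.02, 0.02, 0]' --grip '[-1, -1, -1, -1, -1, -1]'

```text
clock: 15.42
position: [516.6, -86.4, 195.3]
eef_rot: [-3.125, 0.323, -0.005]
contact_force: [-0.8, -0.4, 11.5]
grip_width: 0.148
grasp_force: 60.4
```

```bash
python3 -c "
from cell import status
o=status.observe();print(o['position'],o['contact_force'],o['ft_torque'],o['eef_rot'])"
```

```text
[516.58167518 -86.3570301  195.2787285 ] [-0.79196053 -0.36561726 11.47663521] [ 0.11898039  0.32417485 -0.07521138] [-3.12490039  0.32289922 -0.00497471]
```

Call:
jog_arm --pt "0 0 0" --pt "0 0 0" --pt "0 0 0" --pt "0 0 0" --pt "0 0 0" --pt "0 0 0" --pt "0 0 0" --pt "0 0 0" --pt "0 0 0" --pt "0 0 0" --roll '[0.02, 0.02, 0.02, 0.02, 0.02, 0.02, 0.02, 0.02, 0.02, 0]' --grip '[-1, -1, -1, -1, -1, -1, -1, -1, -1, -1]'

```text
clock: 16.68
position: [517.3, -86.4, 195.5]
eef_rot: [3.09, 0.562, 0.007]
contact_force: [-0.3, 1.1, 9.7]
grip_width: 0.156
grasp_force: 60.4
```

Call:
jog_arm --pt "-0.001 0 -0.001" --pt "-0.001 0 -0.001" --pt "-0.001 0 0" --pt "-0.001 0 0" --pt "-0.001 0 0" --pt "-0.001 0 0" --pt "-0.001 0 0" --pt "-0.001 0 0" --pt "0 0 0" --pt "0 0 0" --roll '[0.02, 0.02, 0.02, 0.02, 0.02, 0.02, 0.02, 0.02, 0.02, 0]' --grip '[-1, -1, -1, -1, -1, -1, -1, -1, -1, -1]'

```text
clock: 17.92
position: [516.0, -86.5, 195.2]
eef_rot: [2.809, 1.401, 0.007]
contact_force: [0.8, 0.7, 10.0]
grip_width: 0.148
grasp_force: 60.4
```

```bash
python3 -c "
from cell import status
o=status.observe();print(o['position'],o['contact_force'],o['ft_torque'],o['eef_rot'],o['joint_positions'])"
```

```text
[516.02175954 -86.45535513 195.23754308] [0.77192091 0.70538057 9.98656439] [ 0.15998578  0.04232573 -0.10965344] [2.80899168 1.4005093  0.00710481] [-2.47300496e-01  2.77928108e-01  1.68890921e+00  8.83650233e-04
  1.16948574e+00  3.98129597e-01]
```

Call:
jog_arm --pt "0 0 0" --pt "0 0 0" --pt "0 0 0" --pt "0 0 0" --pt "0 0 0" --pt "0 0 0" --pt "0 0 0" --pt "0 0 0" --roll '[0.02, 0.02, 0.02, 0.02, 0.008, 0, 0, 0]' --grip '[-1, -1, -1, -1, -1, -1, -1, -1]'

```text
clock: 18.92
position: [515.7, -86.3, 195.1]
eef_rot: [2.59, 1.773, 0.006]
contact_force: [-0.3, 0.8, 10.8]
grip_width: 0.152
grasp_force: 60.4
```

```bash
python3 -c "
from cell import status
from h import *
o=status.observe();print(o['position'],o['contact_force'],o['ft_torque'],o['eef_rot'])
M=R.from_rotvec(o['eef_rot']).as_matrix();print(np.degrees(np.arctan2(M[1,0],M[0,0])))"
```

```text
[515.70676148 -86.30362823 195.13141277] [-0.25121051  0.83075718 10.8103744 ] [ 0.19929119  0.19627545 -0.1683014 ] [2.58975318 1.77347207 0.0058077 ]
68.80714600104983
```

Call:
jog_arm --pt "0 0 0.005" --pt "0 0 0.005" --pt "0 0 0.005" --pt "0 0 0.005" --pt "0 0 0" --pt "0 0 0" --roll '[0, 0, 0, 0, 0, 0]' --grip '[-1, -1, -1, -1, -1, -1]'

```text
clock: 19.68
position: [515.6, -86.3, 198.5]
eef_rot: [2.59, 1.774, 0.005]
contact_force: [-0.3, 0.6, 6.1]
grip_width: 0.154
grasp_force: 59.7
```

Call:
jog_arm --pt "0 0 0.005" --pt "0 0 0" --pt "0 0 0" --roll '[0, 0, 0]' --grip '[-1, -1, -1]'

```text
clock: 20.05
position: [515.5, -86.3, 199.2]
eef_rot: [2.59, 1.774, 0.005]
contact_force: [1.6, 0.6, 5.5]
grip_width: 0.157
grasp_force: 59.6
```

Call:
jog_arm --pt "0 0 0.005" --pt "0 0 0" --pt "0 0 0" --roll '[0, 0, 0]' --grip '[-1, -1, -1]'

```text
clock: 20.42
position: [515.0, -86.3, 199.9]
eef_rot: [2.59, 1.775, 0.003]
contact_force: [3.8, 0.9, 4.3]
grip_width: 0.153
grasp_force: 59.5
```

Call:
jog_arm --pt "0 0 0.004" --pt "0 0 0" --pt "0 0 0" --roll '[0, 0, 0]' --grip '[-1, -1, -1]'

```text
clock: 20.8
position: [514.6, -86.3, 200.4]
eef_rot: [2.591, 1.775, 0.002]
contact_force: [5.8, 0.7, 3.1]
grip_width: 0.151
grasp_force: 59.2
```

Call:
jog_arm --pt "0.003 0 0" --pt "0.003 0 0" --pt "0 0 0" --pt "0 0 0" --roll '[0, 0, 0, 0]' --grip '[-1, -1, -1, -1]'

```text
clock: 21.3
position: [515.0, -86.3, 200.3]
eef_rot: [2.591, 1.776, 0.0]
contact_force: [4.1, -0.1, 4.0]
grip_width: 0.155
grasp_force: 59.5
```

Call:
jog_arm --pt "0 0 0.004" --pt "0 0 0" --pt "0 0 0" --roll '[0, 0, 0]' --grip '[-1, -1, -1]'

```text
clock: 21.68
position: [514.8, -86.2, 200.4]
eef_rot: [-2.591, -1.775, 0.001]
contact_force: [4.6, 1.0, -1.5]
grip_width: 0.151
grasp_force: 58.9
```

Vertical force dropped sharply at lock height, so the foot has met the plate's underside in the notch. I'll relax the side load, open, and retreat.

Call:
jog_arm --pt "0.003 0 -0.002" --pt "0 0 0" --pt "0 0 0" --roll '[0, 0, 0]' --grip '[-1, -1, -1]'

```text
clock: 22.05
position: [515.2, -86.2, 200.5]
eef_rot: [-2.591, -1.776, 0.001]
contact_force: [2.5, 1.0, 0.2]
grip_width: 0.155
grasp_force: 59.1
```

Call:
jog_arm --pt "0 0 0" --pt "0 0 0" --pt "0 0 0" --pt "0 0 0" --pt "0 0 0" --pt "0 0 0" --roll '[0, 0, 0, 0, 0, 0]' --grip '[-0.4, -0.1, 0.2, 0.5, 0.5, 0.5]'

```text
clock: 22.8
position: [515.6, -86.3, 200.7]
eef_rot: [-2.592, -1.776, 0.0]
contact_force: [0.4, -0.4, 1.1]
grip_width: 0.751
grasp_force: 0.0
```

Call:
jog_arm --pt "0 0 0.03" --pt "0 0 0.06" --pt "0 0 0.1" --pt "0 0 0.15" --pt "0 0 0.2" --pt "0 0 0.1" --pt "0 0 0" --pt "0 0 0" --roll '[0, 0, 0, 0, 0, 0, 0, 0]' --grip '[0.5, 0.5, 0.5, 0.5, 0.5, 0.5, 0.5, 0.5]'

```text
clock: 23.8
position: [515.1, -86.1, 328.2]
eef_rot: [-2.591, -1.775, 0.001]
contact_force: [-0.3, 0.4, 0.3]
grip_width: 0.755
grasp_force: 0.0
```

Run:
```python
from cell import status, snapshot
from h import *
im=[]
for n,z in(("scene",(382,250)),("side",(457,250))):
    s=snapshot(n);x,y=int(z[0]*.64),int(z[1]*.64);im.append(cv2.resize(s["color"][y-75:y+75,x-50:x+50],(400,600),interpolation=cv2.INTER_CUBIC))
cv2.imwrite("pics/end.png",np.hstack(im));o=status.observe();print(o["clock"],o["contact_force"],o["position"])
```

```text
23.9 [-0.33749987  0.60528728 -0.45854152] [514.80047546 -86.06348099 327.45779173]
```

View pics/end.png

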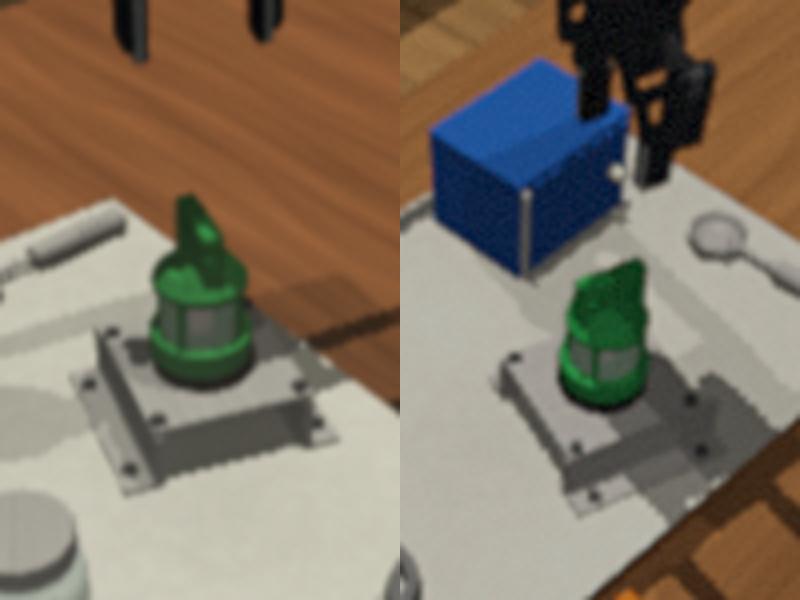

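The lantern stands upright and seated on the dock, its bar across along the dock's y, and the gripper is clear of it.

```bash
python3 -c "
from cell import hand_in
print(hand_in())"
```

```text
the job is handed in; nothing more can be done
None
```

The large green lantern is on the dock with its foot turned a quarter and risen into the notch. I let go of it, moved the arm clear, and handed the job in at about 24 s. The highest force I read in contact was about 12 N. The hand-in gave no verdict.

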